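# Hang the headset on the bar under the desk shelf

### The arm

A 6-joint arm with a two-finger parallel gripper is mounted at the origin on the work surface. World frame = base frame: x ahead of the robot, y to its left, z up, the work surface at z = 0. Lengths are in m, angles in degrees, forces in N, time in s.
With the tool pointing down it reaches from about 0.4 to 0.825 m from the base axis. Payload 7 kg.
Tool frame: the origin (TCP) lies between the finger pads; the fingertips stand 22 mm ahead of it and the grasp point (between the pads) lies 3 mm ahead of it; z points along the fingers, y is the line along which they close (so a half turn about z gives the same grasp; the last joint's range is limited). The gripper opens to 88 mm and grips with 3 to 60 N. Pads are 19 mm wide; open, the fingers measure 130 mm over their backs; the gripper's body (78 mm by 193 mm) begins 47 mm behind the grasp point.
Start: joints at [92.825, 20.546, 0.682, 0, -70.136, -16.507], TCP at [0.16, 0.656, 0.249] pointing down, gripper open.
Joint ranges: [-176.03, 176.03], [-82.01, 121.73], [-58.28, 71.71], [-173.87, 95.51], [-174.79, -0.11], [-173.66, 173.66]. Speed limits (degrees/s): [136.94, 136.94, 172.46, 180, 180, 180].

### API

Orientations are given as [roll, pitch, yaw] about the fixed x, y, z axes, in that order (R = Rz(yaw) Ry(pitch) Rx(roll)).
In Python, from plant import r, vision gives the robot as it stands.
- The arm moves only by the shell command python3 -m pendant 'ROWS' [FORCE]. ROWS is JSON, a list that holds one entry, the list of rows, each a list of 7 numbers: the shift along the tool's x, y, z scaled (see below), then the turn, a rotation vector about the tool's x, y, z scaled (see below), then the opening, from -1 (shut) to 1 (fully open). In form: [[[x, y, z, wx, wy, wz, fingers], ...]]. A call has exactly 8 rows; each row shifts and turns the commanded pose from where the row before left it, along the tool's axes as they then stand; what a row does not reach is not made up. The controller multiplies each number of a shift by 20 mm and each number of a turn by 4 degrees. A row lasts 1/10 s, in which the tool goes at most 50 mm and 8.59 degrees, less where a joint would pass 70% of its speed; a pose out of reach is approached as far as the arm can. A call with a number of a shift or a turn outside -1 to 1 is refused whole. A call with a gripper value outside its range is refused whole. The fingers move at their own pace and stop on an object; FORCE is the grip in N (left out, the last holds). Time passes only in rows, so rows that do not move let the fingers close, or fill a call up. It gives the time, the measured TCP pose, the force, the opening and the grip force at its end, in the units of the state.
- r.get_state(): the state, without advancing time (a new reading comes with each control period).
- vision.capture(name): name is "scene" or "top" or "wrist"; returns a dict with "frame" (480x640x3 uint8, blue, green, red), "depth" (480x640 float32, m along the optical axis (not along the pixel's ray), 0 where there is no reading), "camera_matrix" (3x3 intrinsics, pixels), "extrinsics" (4x4, takes a point from world to camera coordinates); the wrist camera has in their place "hand_eye" (4x4, takes a point from camera to tool coordinates, whose origin is the TCP and whose axes are the flange's). Camera axes: x right, y up, looking along -z (the intrinsics and any distortion apply to the point x, -y, -z); pixel columns grow to the right and rows downward; lengths in m; the calibration is good to about 2 mm. The wrist camera is an equidistant fisheye: a pixel r from the principal point sees the ray r / f radians off the axis. A picture is of the moment at which its call begins: read the wrist's pose just before it.
- r.close_job(): hands the job in; it is judged then, once.
The state is a dict: "time_s": time; "joints": joint angles; "qd": joint speeds; "joint_torque": joint torques, N m; "tcp_pos": TCP position; "eef_rot": TCP orientation; "contact_force": force on the tool from outside, world axes, zero at the start; "moment": the same for the moment, N m; "gripper_width": finger opening in m; "gripper_force": force on a finger pad.
Only numpy, scipy, OpenCV 4.12 (cv2) and the standard library are available. Lean on these libraries where they do the work, as an engineer would, in place of code of your own. Each camera call takes 0.05 s, during which the arm holds its last target. There are 200 camera calls.

### The job

Tidy the headset away: pick it up from the desk and hang it by its headband over the green bar beneath the wire shelf of the grey rack, bringing it in past the bar's free end. The bar's height was set by hand, so feel for it: lower the headband gently until it bears on the bar while you still hold it upright, without pressing on, then let go and withdraw. Do not knock the rack, the mug, the tape roll or the stapler.

Things in the scene. Friction and masses are not known exactly. Their poses are not given: they have to be found in the camera images.
- headset: Rigid black headset standing on its ear cups, 0.13-0.27 kg, 175 mm tall, 155 wide (x). Origin on the desk midway between the cups; z up, x from cup to cup; both halves alike. Headband: strip 24 mm wide (y), 8 thick, half circle in the xz plane, mid-strip radius 70, centre 101 above origin. Cups: boxes 58 mm tall, 54 wide (y), x = 51 to 76 mm either side; 102 mm gap between them.
- headset_crown (a point): Underside of the headband at its top, 167 mm above the headset's origin; this comes to lie on the bar.
- headset_flank (a point): Middle of the strip 40 degrees down from the top on the headset's -x half, at x = -45, z = 155 mm: a good grasp, fingers closing across the 24 mm width (y), tool tilted 40 degrees so that it points to +x and down. The +x half has the same place mirrored.
- rack: Grey wire rack fixed to the desk; origin on the desk under the bar; z up, x to the far side, y along the bar to its held end. Green bar: round, 16 mm, at x = 0, from y = -104 (free end: black disc, 36 mm across, 4 thick, 10 above the bar's top) to y = +120. Its height is clamped anew each time and NOT reported: top 200 to 260 mm above the desk. 12 mm posts at (-45,120), (118,120), (118,-125) mm.
- rack_shelf (a point): Middle of the near edge of the rack's wire shelf, at its underside, 355 mm above the desk. The shelf covers x = -55 to +126 and y = -133 to +125 mm of the rack's frame, over the bar and 55 mm nearer to the robot, so the gripper's body cannot come from straight above: hold the headset's near half with the tool tilted 30 to 45 degrees. The near free-end corner has no post.
- mug: Blue mug, bystander, 80 mm across, 90 mm tall; origin at the centre of its underside.
- tape: Roll of amber tape lying flat on the desk under the bar, bystander, 90 mm across, 24 mm tall; origin at the centre of its underside.
- stapler: Red and black stapler, bystander, 130 mm long (x), 34 mm wide, 60 mm tall; origin at the centre of its underside.

How it is judged (in metres and radians):
On the way, in this order (a step that is already met when the one before it is completed fails the run):
1. The headset is held by the fingers and lifted more than 30 mm off the desk (height (world z) of headset above 0.03 m and contact force between the fingers and headset above 1 N), for 0.2 s.
2. Still held by the fingers, the headband bears on the bar with more than 0.5 N for 0.2 s, its crown within 30 mm of the bar's axis and within 70 mm of the rack's origin along the bar (x of headset_crown in the frame of rack between -0.03 and 0.03 m and y of headset_crown in the frame of rack between -0.07 and 0.07 m and z of headset_crown in the frame of rack between 0.185 and 0.27 m and contact force between headset and rack above 0.5 N and contact force between the fingers and headset above 1 N), for 0.2 s.
At the end, for the whole second after the job is handed in: The headset hangs freely by its headband on the bar (crown within 30 mm of the bar's axis and within 70 mm of the rack's origin along the bar), upright within 0.3 rad, at rest (under 30 mm/s and 0.2 rad/s), and the robot touches neither headset nor rack (x of headset_crown in the frame of rack between -0.03 and 0.03 m and y of headset_crown in the frame of rack between -0.07 and 0.07 m and z of headset_crown in the frame of rack between 0.185 and 0.27 m and contact force between headset and rack above 0.5 N and contact force between each of the arm, the fingers and headset below 0.05 N and contact force between the fingers and rack below 0.05 N and angle between headset's own z axis and vertical below 0.3 rad and linear speed of headset below 0.03 m/s and angular speed of headset below 0.2 rad/s).
It fails at once if The held headset is levered over on the bar: bearing on it while tilted from upright by more than 0.08 rad (4.5 degrees) (contact force between the fingers and headset above 1 N and contact force between headset and rack above 0.5 N and angle between headset's own z axis and vertical above 0.08 rad).
It fails at once if The headset is pressed or knocked against the bar, shelf or posts with more than 15 N (contact force between headset and rack above 15 N).
It fails at once if The fingers or the arm push on the rack with more than 15 N (contact force between any of the fingers, the arm and rack above 15 N).
It fails at once if The mug, the tape roll or the stapler is moved by more than 15 mm (distance of any of mug, tape, stapler from where it was at the start of the episode above 0.015 m).
It also fails if it takes over 54 s, if anything falls off the work surface, if the arm or the gripper's body presses on something with over 40 N, if the wrist force passes 120 N, or if a joint passes its speed limit or range.

## Working session

There is one attempt and no reset: what is moved stays moved. The work goes in short steps, Python scripts to look and compute and a shell command to move; the robot and the scene stay as the last step left them, time stands still between calls to the robot, and variables do not carry over. Pictures are saved under pics/ and viewed, at most 10 in all, crops included, and the job is handed in when it is done.

```bash
mkdir -p pics; ls; cat > h.py <<'E'
import numpy as np, cv2
from plant import r, vision
def world(c,u,v,d=None):
    K=c["camera_matrix"]; d=c["depth"][v,u] if d is None else d
    p=np.array([(u-K[0,2])/K[0,0]*d, -(v-K[1,2])/K[1,1]*d, -d,1])
    return (np.linalg.inv(c["extrinsics"])@p)[:3]
def cloud(c):
    K=c["camera_matrix"]; d=c["depth"]; v,u=np.indices(d.shape)
    p=np.stack([(u-K[0,2])/K[0,0]*d,-(v-K[1,2])/K[1,1]*d,-d,np.ones_like(d)],-1)
    return (p@np.linalg.inv(c["extrinsics"]).T)[...,:3]
E
python3 - <<'E'
from h import *
for n in("scene","top"):
    c=vision.capture(n); np.savez(n+".npz",**c); cv2.imwrite(f"pics/{n}.png",c["frame"]); print(n,c["camera_matrix"],c["extrinsics"].round(3),(c["depth"]>0).mean())
    print([k for k in c])
s=r.get_state(); print(s)
E
```

```text
pics
scene [[445.68617977   0.         326.16128372]
 [  0.         445.68617977 242.263912  ]
 [  0.           0.           1.        ]] [[-0.163  0.987  0.003  0.056]
 [-0.575 -0.098  0.813  0.131]
 [ 0.802  0.131  0.583 -1.606]
 [ 0.     0.     0.     1.   ]] 0.99599609375
['frame', 'depth', 'camera_matrix', 'extrinsics']
top [[579.60484024   0.         327.02953673]
 [  0.         579.60484024 242.32859701]
 [  0.           0.           1.        ]] [[ 0.026 -1.    -0.007  0.016]
 [ 0.988  0.025  0.156 -0.555]
 [-0.155 -0.011  0.988 -1.204]
 [ 0.     0.     0.     1.   ]] 0.9958528645833333
['frame', 'depth', 'camera_matrix', 'extrinsics']
{'time_s': 0.1, 'joints': array([ 9.28250831e+01,  2.05863758e+01,  6.38036145e-01, -1.67607485e-02,
       -7.01354351e+01, -1.65063347e+01]), 'qd': array([ 0.0773885 , -0.05055391,  0.15006263,  0.13602219,  0.03849127,
        0.1162614 ]), 'joint_torque': array([-1.60084932e-03, -5.84162664e+01,  2.93750632e+01,  7.01546788e+00,
        1.00995332e-02, -4.62862806e-05]), 'tcp_pos': array([0.15959126, 0.65544095, 0.2477227 ]), 'eef_rot': array([ 1.79915201e+02, -8.69658573e-03, -1.36869520e+01]), 'contact_force': array([ 0.38537603, -0.64704643, -0.22045754]), 'moment': array([ 0.00375283, -0.0184535 ,  0.0233084 ]), 'gripper_force': 0.0, 'gripper_width': 0.08747775198166272}
```

View pics/scene.png

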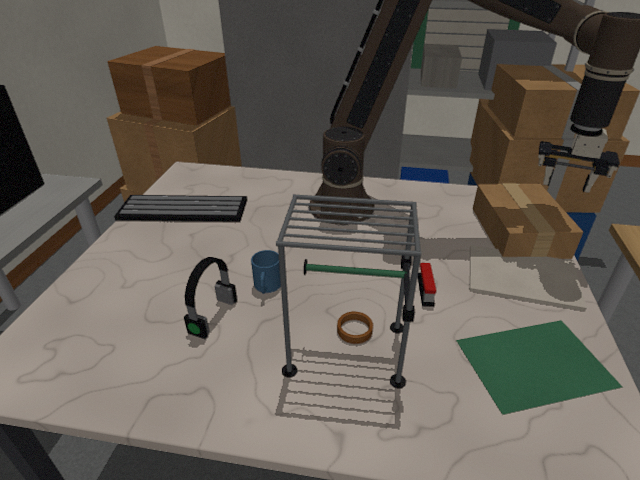

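View pics/top.png

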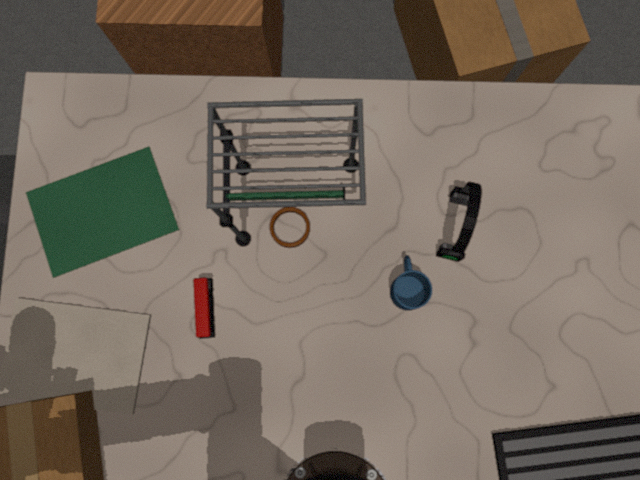

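The scene view shows the headset's band crown near (208,262), its cups at (195,325) and (226,293), the bar from (305,267) to (408,274), and the mug at (266,272). In the top view the headset's cups are at (450,253) and (463,190) with the band at about (472,215). The bar runs from (228,196) to (345,194), the mug is at (410,290), the tape at (290,227) and the stapler at (204,307). I'll measure these using clouds from both cameras.

```bash
python3 - <<'E'
from h import *
S=dict(np.load("scene.npz"));T=dict(np.load("top.npz"))
np.set_printoptions(precision=4,suppress=True)
pts={}
for n,c,box in(("scene",S,(175,250,245,345)),("top",T,(430,170,490,270))):
    P=cloud(c); f=c["frame"].astype(int); u0,v0,u1,v1=box
    p=P[v0:v1,u0:u1].reshape(-1,3); 
    b=p[(p[:,2]>.02)&(p[:,2]<.3)]
    print(n,"headset n",len(b),b.min(0),b.max(0))
    band=b[b[:,2]>.115]; 
    mu=band[:,:2].mean(0); w,V=np.linalg.eigh(np.cov(band[:,:2].T)); print(" band xy",mu,"dir",V[:,1],np.degrees(np.arctan2(V[1,1],V[0,1])),"sd",np.sqrt(w),"top",np.percentile(b[:,2],[98,100]))
    q=(band[:,:2]-mu)@V; print(" extents",q.min(0),q.max(0), "midpoint",mu+V@((q.min(0)+q.max(0))/2))
    pts[n]=b
    # fit circle in plane
    t=(band[:,:2]-mu)@V[:,1]; z=band[:,2]; A=np.c_[2*t,2*z,np.ones_like(t)]; s=np.linalg.lstsq(A,t*t+z*z,rcond=None)[0]; print(" circle t0,z0,R",s[0],s[1],np.sqrt(s[2]+s[0]**2+s[1]**2),"centre xy",mu+V[:,1]*s[0])
    # green bar
    hsv=cv2.cvtColor(c["frame"],cv2.COLOR_BGR2HSV)
    m=(hsv[...,0]>50)&(hsv[...,0]<90)&(hsv[...,1]>90)&(P[...,2]>.15)&(P[...,2]<.3)
    g=P[m]; print(n,"bar",len(g),g.min(0) if len(g) else 0,g.max(0) if len(g) else 0)
    if len(g):
        k=np.polyfit(g[:,1],g[:,0],1); kz=np.polyfit(g[:,1],g[:,2],1); print(" x=%.4f*y+%.4f"%tuple(k),"z",kz,"z98",np.percentile(g[:,2],98))
    # shelf
    bx=(275,190,425,255) if n=="scene" else (200,90,375,215)
    q=P[bx[1]:bx[3],bx[0]:bx[2]].reshape(-1,3); q=q[(q[:,2]>.335)&(q[:,2]<.4)]; print(n,"shelf",np.percentile(q,1,axis=0),np.percentile(q,99,axis=0)); print(cv2.minAreaRect((q[:,:2]).astype(np.float32)))
    for nm,bx in {"mug":((250,245,285,295),(385,250,435,315)),"tape":((330,305,380,350),(265,200,315,252)),"stap":((415,258,440,310),(190,270,220,342))}.items():
        bx=bx[n=="top"]; q=P[bx[1]:bx[3],bx[0]:bx[2]].reshape(-1,3); q=q[(q[:,2]>.012)&(q[:,2]<.1)]; print(n,nm,q.min(0),q.max(0))
# two-view triangulation of band crown & bar ends
def tri(a,b):
    A=[]
    for c,(u,v) in((S,a),(T,b)):
        K=c["camera_matrix"]; M=np.diag([1,-1,-1])@c["extrinsics"][:3]; Pm=K@M
        A+= [u*Pm[2]-Pm[0],v*Pm[2]-Pm[1]]
    X=np.linalg.svd(np.array(A))[2][-1]; return X[:3]/X[3]
print("tri bar free end",tri((305,267),(345,194)))
print("tri band top",tri((208,259),(476,215)))
for n,c in(("scene",S),("top",T)):
    x=c["frame"][240:350,170:430] if n=="scene" else c["frame"][140:320,330:500]
    cv2.imwrite(f"pics/crop_{n}.png",cv2.resize(x,None,fx=3,fy=3,interpolation=cv2.INTER_CUBIC))
E
```

```text
scene headset n 1527 [ 0.5252 -0.2952  0.0201] [ 0.6847 -0.2093  0.1778]
 band xy [ 0.6253 -0.2548] dir [-0.9681  0.2504] 165.49809669691402 sd [0.0075 0.0413] top [0.1746 0.1778]
 extents [-0.0127 -0.0535] [0.017  0.0914] midpoint [ 0.6064 -0.2521]
 circle t0,z0,R 0.019242378668150793 0.10500872937357056 0.06898959513713032 centre xy [ 0.6067 -0.2499]
scene bar 976 [-1.3497 -1.1665  0.1507] [0.7386 0.7052 0.3   ]
 x=-0.2875*y+0.0406 z [0.007  0.2191] z98 0.2919372367893181
scene shelf [ 0.5624 -0.0283  0.346 ] [0.7462 0.2262 0.3646]
((0.6526475548744202, 0.09830686450004578), (0.1831367015838623, 0.2583571672439575), 2.6257436275482178)
scene mug [ 0.4143 -0.1904  0.0124] [ 0.5323 -0.1093  0.0942]
scene tape [0.5463 0.0695 0.0121] [0.6376 0.1583 0.0267]
scene stap [0.3457 0.2706 0.0122] [0.476  0.3112 0.0593]
top headset n 1515 [ 0.5253 -0.2781  0.02  ] [ 0.683  -0.2095  0.182 ]
 band xy [ 0.5936 -0.2495] dir [-0.9766  0.2149] 167.58799456275423 sd [0.0072 0.0397] top [0.1766 0.182 ]
 extents [-0.0119 -0.0827] [0.0135 0.0623] midpoint [ 0.6034 -0.2524]
 circle t0,z0,R -0.010945650538057593 0.10301696011930718 0.07232764068098506 centre xy [ 0.6043 -0.2519]
top bar 712 [ 0.1034 -0.2682  0.1531] [0.7329 0.2235 0.2528]
 x=0.1163*y+0.5908 z [0.0908 0.2072] z98 0.22349680683344894
top shelf [ 0.5585 -0.0311  0.3569] [0.7434 0.2263 0.3675]
((0.6519671678543091, 0.09816395491361618), (0.1821506768465042, 0.2586156129837036), 2.721544027328491)
top mug [ 0.4154 -0.1881  0.012 ] [ 0.53   -0.1091  0.0954]
top tape [0.5466 0.0686 0.0122] [0.6359 0.1571 0.0296]
top stap [0.3443 0.2681 0.012 ] [0.4742 0.3092 0.0633]
tri bar free end [ 0.6214 -0.0029  0.2108]
tri band top [ 0.5923 -0.252   0.1804]
```

View pics/crop_scene.png

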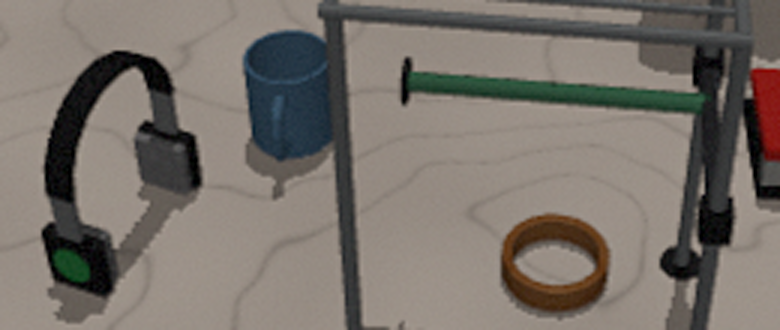

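```bash
cat >> h.py <<'E'
from scipy.spatial.transform import Rotation as Ro
np.set_printoptions(precision=4,suppress=True)
RY=np.radians(2.67); RO=np.array([.6166,.1005,0])
RR=Ro.from_euler('z',2.67,degrees=True)
def tip(): 
    s=r.get_state(); return s,np.array(s["tcp_pos"]),Ro.from_euler('xyz',s["eef_rot"],degrees=True)
def go(p,R=None):
    "rows needed: shift/20mm in tool axes now; turn/4deg"
    s,q,Q=tip(); print("t",round(s["time_s"],2),"at",q,"shift",Q.inv().apply(np.array(p)-q)/.02, "turn",np.degrees((Q.inv()*R).as_rotvec())/4 if R is not None else "")
def gpose(yaw,tilt=40): return Ro.from_euler('z',yaw,degrees=True)*Ro.from_euler('x',180,degrees=True)*Ro.from_euler('y',tilt,degrees=True)
E
python3 - <<'E'
from h import *
from scipy.optimize import least_squares
S=dict(np.load("scene.npz"));T=dict(np.load("top.npz"))
for n,c in(("scene",S),("top",T)):
    P=cloud(c).reshape(-1,3); L=RR.inv().apply(P-RO)
    hs=cv2.cvtColor(c["frame"],cv2.COLOR_BGR2HSV).reshape(-1,3)
    g=L[(abs(L[:,0])<.02)&(L[:,1]>-.09)&(L[:,1]<.09)&(L[:,2]>.15)&(L[:,2]<.3)&(hs[:,1]>90)]
    print(n,len(g),"bar med",np.median(g,0),"z pct",np.percentile(g[:,2],[5,50,95]),"slope",np.polyfit(g[:,1],g[:,0],1))
    b=P[(abs(P[:,0]-.605)<.095)&(abs(P[:,1]+.25)<.06)&(P[:,2]>.112)&(P[:,2]<.19)]
    def res(a):
        R=Ro.from_euler('z',a[2]); q=R.inv().apply(b-[a[0],a[1],0]); rr=np.hypot(q[:,0],q[:,2]-.101)
        return np.r_[np.maximum(abs(rr-.070)-.004,0),np.maximum(abs(q[:,1])-.012,0)]
    f=least_squares(res,[.6055,-.2515,np.radians(-13.2)],loss='soft_l1',f_scale=.002); print(" headset",f.x[:2],np.degrees(f.x[2]),"rms",np.sqrt((f.fun**2).mean()))
w=vision.capture("wrist"); print(w["hand_eye"]); 
yaw=-13.2; H=np.array([.6055,-.2515,0]); G=H+Ro.from_euler('z',yaw,degrees=True).apply([-.045,0,.155])
R=gpose(yaw); z=R.apply([0,0,1]); print("grasp",G,"tool z",z,"TCP",G-.003*z,"pre",G-.093*z)
go([.42,.05,.30]); go(G-.093*z,R)
s,q,Q=tip(); print("from mid",Q.inv().apply(G-.093*z-np.array([.42,.05,.3]))/.02)
E
```

```text
scene 466 bar med [0.004  0.0015 0.2156] z pct [0.2104 0.2156 0.219 ] slope [-0.0031  0.0035]
 headset [ 0.6057 -0.2518] -12.942452728610872 rms 0.0003628435221948575
top 539 bar med [-0.001   0.0011  0.2187] z pct [0.215  0.2187 0.222 ] slope [-0.0031 -0.0009]
 headset [ 0.6037 -0.2525] -12.706003030413356 rms 0.0009552041311704248
[[-0.0002  0.9573  0.2891  0.0785]
 [ 1.      0.      0.0004 -0.0005]
 [ 0.0004  0.2891 -0.9573 -0.1366]
 [ 0.      0.      0.      1.    ]]
grasp [ 0.5617 -0.2412  0.155 ] tool z [ 0.6258 -0.1468 -0.766 ] TCP [ 0.5598 -0.2408  0.1573] pre [ 0.5035 -0.2276  0.2262]
t 0.15 at [0.1596 0.6555 0.2479] shift [19.813  26.3399 -2.572 ] turn 
t 0.15 at [0.1596 0.6555 0.2479] shift [27.1519 38.8324  1.1324] turn [ 0.0592  9.9978 -0.1102]
from mid [ 7.3389 12.4925  3.7044]
```

```bash
python3 -m pendant '[[[0.8,0.75,-0.1,0,0,0,1],[0.8,0.75,-0.1,0,0,0,1],[0.8,0.75,-0.1,0,0,0,1],[0.8,0.75,-0.1,0,0,0,1],[0.8,0.75,-0.1,0,0,0,1],[0.8,0.75,-0.1,0,0,0,1],[0.8,0.75,-0.1,0,0,0,1],[0.8,0.75,-0.1,0,0,0,1]]]'
python3 -m pendant '[[[0.8,0.85,-0.1,0,0,0,1],[0.8,0.85,-0.1,0,0,0,1],[0.8,0.85,-0.1,0,0,0,1],[0.8,0.85,-0.1,0,0,0,1],[0.8,0.85,-0.1,0,0,0,1],[0.8,0.85,-0.1,0,0,0,1],[0.8,0.85,-0.1,0,0,0,1],[0.8,0.85,-0.1,0,0,0,1]]]'
python3 -m pendant '[[[0.5,0.85,-0.1,0,0,0,1],[0.5,0.85,-0.1,0,0,0,1],[0.5,0.85,-0.1,0,0,0,1],[0.5,0.85,-0.1,0,0,0,1],[0.5,0.85,-0.1,0,0,0,1],[0.5,0.85,-0.1,0,0,0,1],[0.5,0.85,-0.1,0,0,0,1],[0.5,0.85,-0.1,0,0,0,1]]]'
python3 -m pendant '[[[0.4,0.85,-0.1,0,0,0,1],[0.4,0.85,-0.1,0,0,0,1],[0.4,0.85,-0.1,0,0,0,1],[0.4,0.85,-0.1,0,0,0,1],[0.4,0.85,-0.1,0,0,0,1],[0.4,0.85,-0.1,0,0,0,1],[0.4,0.85,-0.1,0,0,0,1],[0.4,0.85,-0.1,0,0,0,1]]]'
python3 - <<'E'
from h import *
s,q,Q=tip(); print(q,s["joints"])
E
```

```text
time_s: 0.95
tcp_pos: [0.2567, 0.5074, 0.2649]
eef_rot: [-180.0, 0.0, -13.7]
contact_force: [-0.3, -0.5, -0.1]
gripper_width: 0.0876
gripper_force: 0.0
time_s: 1.75
tcp_pos: [0.3485, 0.3447, 0.2808]
eef_rot: [-180.0, -0.0, -13.7]
contact_force: [0.2, 1.0, -0.3]
gripper_width: 0.0876
gripper_force: 0.0
time_s: 2.55
tcp_pos: [0.3934, 0.194, 0.2968]
eef_rot: [-180.0, -0.0, -13.7]
contact_force: [0.4, -0.4, 0.5]
gripper_width: 0.0876
gripper_force: 0.0
time_s: 3.35
tcp_pos: [0.4231, 0.0468, 0.3128]
eef_rot: [-180.0, -0.0, -13.7]
contact_force: [0.3, -0.4, -0.4]
gripper_width: 0.0878
gripper_force: 0.0
[0.4231 0.0468 0.3128] [ 33.0931  -6.2734 -22.2936  -0.0033 -73.9555  43.2399]
```

```bash
for i in 1 2 3 4 5; do :; done
python3 -m pendant '[[[0,0,0,0,0,1,1],[0,0,0,0,0,1,1],[0,0,0,0,0,1,1],[0,0,0,0,0,1,1],[0,0,0,0,0,1,1],[0,0,0,0,0,1,1],[0,0,0,0,0,1,1],[0,0,0,0,0,1,1]]]' | grep -E "time|rot"
python3 -m pendant '[[[0,0,0,0,0,1,1],[0,0,0,0,0,1,1],[0,0,0,0,0,1,1],[0,0,0,0,0,1,1],[0,0,0,0,0,1,1],[0,0,0,0,0,1,1],[0,0,0,0,0,1,1],[0,0,0,0,0,1,1]]]' | grep -E "time|rot"
python3 -m pendant '[[[0,0,0,0,0,1,1],[0,0,0,0,0,1,1],[0,0,0,0,0,1,1],[0,0,0,0,0,1,1],[0,0,0,0,0,1,1],[0,0,0,0,0,1,1],[0,0,0,0,0,1,1],[0,0,0,0,0,1,1]]]' | grep -E "time|rot"
python3 -m pendant '[[[0,0,0,0,0,1,1],[0,0,0,0,0,1,1],[0,0,0,0,0,1,1],[0,0,0,0,0,1,1],[0,0,0,0,0,1,1],[0,0,0,0,0,1,1],[0,0,0,0,0,1,1],[0,0,0,0,0,1,1]]]' | grep -E "time|rot"
python3 -m pendant '[[[0,0,0,0,0,1,1],[0,0,0,0,0,1,1],[0,0,0,0,0,1,1],[0,0,0,0,0,1,1],[0,0,0,0,0,1,1],[0,0,0,0,0,1,1],[0,0,0,0,0,1,1],[0,0,0,0,0,1,1]]]' | grep -E "time|rot"
python3 -m pendant '[[[0,0,0,0,0,1,1],[0,0,0,0,0,1,1],[0,0,0,0,0,1,1],[0,0,0,0,0,1,1],[0,0,0,0,0,1,1],[-0.5,-0.8,0,0,0,0,1],[-0.5,-0.8,0,0,0,0,1],[-0.5,-0.8,0,0,0,0,1]]]' | grep -E "time|rot|pos"
python3 - <<'E'
from h import *
s,q,Q=tip(); print(q,s["joints"],s["eef_rot"])
yaw=-12.9; H=np.array([.6050,-.2520,0]); G=H+Ro.from_euler('z',yaw,degrees=True).apply([-.045,0,.155])
R=gpose(yaw)*Ro.from_euler('z',180,degrees=True); z=R.apply([0,0,1]); print(z,G); go(G-.093*z,R)
print(go(G-.003*z,R))
E
```

```text
time_s: 4.15
eef_rot: [-180.0, 0.0, -45.8]
time_s: 4.95
eef_rot: [-180.0, 0.0, -77.8]
time_s: 5.75
eef_rot: [-180.0, 0.0, -109.8]
time_s: 6.55
eef_rot: [180.0, 0.0, -141.8]
time_s: 7.35
eef_rot: [180.0, 0.0, -173.8]
time_s: 8.15
tcp_pos: [0.4409, -0.0066, 0.3127]
eef_rot: [180.0, 0.0, 166.4]
[ 0.4409 -0.0066  0.3127] [  24.9242   -4.5954  -20.8406   -0.0036  -73.732  -128.5578] [179.9831   0.0157 166.3654]
[ 0.6266 -0.1435 -0.766 ] [ 0.5611 -0.242   0.155 ]
t 8.15 at [ 0.4409 -0.0066  0.3127] shift [ -5.6278 -10.0581   4.3226] turn [-0.0601 -9.9959 -0.1776]
t 8.15 at [ 0.4409 -0.0066  0.3127] shift [ -8.5192 -10.022    7.7706] turn [-0.0601 -9.9959 -0.1776]
None
```

```bash

python3 -m pendant '[[[-0.47,-0.84,0,0,0,0,1],[-0.47,-0.84,0,0,0,0,1],[-0.47,-0.84,0,0,0,0,1],[-0.47,-0.84,0,0,0,0,1],[-0.47,-0.84,0,0,0,0,1],[-0.47,-0.84,0,0,0,0,1],[-0.47,-0.84,0,0,0,0,1],[-0.47,-0.84,0,0,0,0,1]]]' | grep -E "time|rot"
python3 -m pendant '[[[-0.47,-0.84,0,0,0,0,1],[-0.47,-0.84,0,0,0,0,1],[-0.47,-0.84,0,0,0,0,1],[-0.47,-0.84,0,0,0,0,1],[0,0,0,0,-1,0,1],[0,0,0,0,-1,0,1],[0,0,0,0,-1,0,1],[0,0,0,0,-1,-0.1,1]]]' | grep -E "time|rot"
python3 -m pendant '[[[0,0,0,0,-1,0,1],[0,0,0,0,-1,0,1],[0,0,0,0,-1,0,1],[0,0,0,0,-1,0,1],[0,0,0,0,-1,0,1],[0,0,0,0,-1,-0.1,1],[0,0,0,0,0,0,1],[0,0,0,0,0,0,1]]]' | grep -E "time|rot"
python3 - <<'E'
from h import *
s,q,Q=tip(); print(q,s["joints"],s["eef_rot"],s["contact_force"])
yaw=-12.9; H=np.array([.6050,-.2520,0]); G=H+Ro.from_euler('z',yaw,degrees=True).apply([-.045,0,.155])
R=gpose(yaw)*Ro.from_euler('z',180,degrees=True); z=R.apply([0,0,1]); go(G-.093*z,R); go(G-.003*z,R)
c=vision.capture("wrist"); cv2.imwrite("pics/w1.png",c["frame"])
# predicted pixel of grasp point & crown top
K=c["camera_matrix"];HE=c["hand_eye"]
for p in(G,H+[0,0,.175]):
    t=Q.inv().apply(p-q); x=np.linalg.inv(HE)@np.r_[t,1]; x=np.array([x[0],-x[1],-x[2]]); a=np.arctan2(np.hypot(x[0],x[1]),x[2]); d=x[:2]/np.hypot(*x[:2]); print("px",K[:2,2]+K[0,0]*a*d)
E
```

```text
time_s: 8.95
eef_rot: [180.0, 0.0, 166.3]
time_s: 9.75
eef_rot: [-179.9, 16.2, 166.7]
time_s: 10.55
eef_rot: [-179.5, 39.9, 167.3]
[ 0.5023 -0.229   0.3128] [  -1.2114  -14.0051  -49.5634   27.8379  -17.0264 -125.6634] [-179.4849   39.9402  167.2942] [0.7138 0.7253 0.7189]
t 10.55 at [ 0.5023 -0.229   0.3128] shift [2.759  0.0536 3.335 ] turn [-0.0976 -0.0148  0.0373]
t 10.55 at [ 0.5023 -0.229   0.3128] shift [2.7543 0.0843 7.8349] turn [-0.0976 -0.0148  0.0373]
px [320.2307 157.9178]
px [320.1064 212.2093]
```

View pics/w1.png

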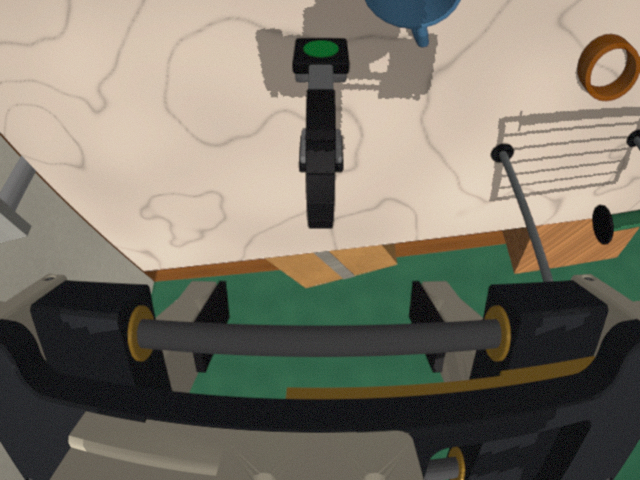

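The wrist view has the band centred between the fingers: its near flank is at about (320,158), which matches the predicted pixel, and the fingers are at (195,330) and (440,330). I'll approach now.

```bash

python3 -m pendant '[[[0.55,0.01,0.66,-0.1,0,0,1],[0.55,0.01,0.66,0,0,0,1],[0.55,0.01,0.66,0,0,0,1],[0.55,0.01,0.66,0,0,0,1],[0.55,0.01,0.66,0,0,0,1],[0,0,0.3,0,0,0,1],[0,0,0.3,0,0,0,1],[0,0,0,0,0,0,1]]]'
python3 - <<'E'
from h import *
s,q,Q=tip(); print(q,s["joints"],s["eef_rot"],s["contact_force"])
yaw=-12.9; H=np.array([.6050,-.2520,0]); G=H+Ro.from_euler('z',yaw,degrees=True).apply([-.045,0,.155])
R=gpose(yaw)*Ro.from_euler('z',180,degrees=True); z=R.apply([0,0,1]); go(G-.003*z,R)
E
```

```text
time_s: 11.4
tcp_pos: [0.508, -0.2375, 0.2364]
eef_rot: [178.8, 38.4, 167.4]
contact_force: [-0.7, 0.1, 0.2]
gripper_width: 0.0874
gripper_force: 0.0
[ 0.508  -0.2375  0.2364] [ -10.4904   -6.6528  -58.1027   43.1071   -0.2316 -134.7926] [178.8233  38.3661 167.3594] [-0.7399  0.0871  0.1612]
t 11.4 at [ 0.508  -0.2375  0.2364] shift [0.4599 0.267  4.6847] turn [ 0.3351 -0.409   0.0461]
```

```bash
cat >> h.py <<'E'
import itertools
from scipy.optimize import least_squares
LO=np.array([-176.03,-82.01,-58.28,-173.87,-174.79,-173.66]);HI=np.array([176.03,121.73,71.71,95.51,-.11,173.66])
E_=lambda a,d:Ro.from_euler(a,d,degrees=True)
def fk(q,P,s4=1,y0=0):
    a0,z0,L1,e,L2,L3,lat=P
    A=E_('z',q[0]); B=A*E_('y',q[1]); C=B*E_('y',-q[2])
    W=C*E_('x',s4*q[3])*E_('y',-q[4])
    p=A.apply([a0,lat,z0])+B.apply([0,0,L1])+C.apply([L2,0,e])+W.apply([L3,0,0])
    # tool z = W x ; tool at j6
    R=W*E_('x',-q[5])*E_('y',90)*E_('z',y0)
    return p,R
E
python3 - <<'E'
from h import *
D=[([92.825,20.586,.638,-.017,-70.135,-16.506],[.1596,.6554,.2477],[180,0,-13.69]),
([33.0931,-6.2734,-22.2936,-.0033,-73.9555,43.2399],[.4231,.0468,.3128],[-180,0,-13.7]),
([24.9242,-4.5954,-20.8406,-.0036,-73.732,-128.5578],[.4409,-.0066,.3127],[179.98,.016,166.365]),
([-1.2114,-14.0051,-49.5634,27.8379,-17.0264,-125.6634],[.5023,-.229,.3128],[-179.485,39.94,167.294]),
([-10.4904,-6.6528,-58.1027,43.1071,-.2316,-134.7926],[.508,-.2375,.2364],[178.82,38.366,167.36])]
for s4 in(1,-1):
  for y0 in(0,90,180,-90):
    def res(P): return np.concatenate([np.r_[fk(q,P,s4,y0)[0]-p] for q,p,o in D])
    f=least_squares(res,[0,.3,.4,0,.4,.25,-.19]); oe=[np.degrees((fk(q,f.x,s4,y0)[1].inv()*E_('xyz',o)).magnitude()) for q,p,o in D]
    print(s4,y0,f.x,abs(f.fun).max(),np.array(oe))
E
```

```text
1 0 [ 0.2724 -0.0776  0.5438  0.1354  0.1412  0.2443 -0.1937] 0.05840226911868804 [ 89.9852  89.9661  89.9976 143.9358 176.2142]
1 90 [ 0.2724 -0.0776  0.5438  0.1354  0.1412  0.2443 -0.1937] 0.05840226911868804 [179.9852 179.9661 179.9976 126.9609  93.7862]
1 180 [ 0.2724 -0.0776  0.5438  0.1354  0.1412  0.2443 -0.1937] 0.05840226911868804 [90.0148 90.0339 90.0024 39.5594  3.7987]
1 -90 [ 0.2724 -0.0776  0.5438  0.1354  0.1412  0.2443 -0.1937] 0.05840226911868804 [ 0.0858  0.0418  0.0097 55.6756 86.2146]
-1 0 [ 0.1867  0.1082  0.5891  0.0529  0.2515  0.3644 -0.1768] 0.0361729910694783 [89.9968 89.9679 89.9996 89.9999 90.0005]
-1 90 [ 0.1867  0.1082  0.5891  0.0529  0.2515  0.3644 -0.1768] 0.0361729910694783 [179.9968 179.9679 179.9996 179.9999 179.9995]
-1 180 [ 0.1867  0.1082  0.5891  0.0529  0.2515  0.3644 -0.1768] 0.0361729910694783 [90.0032 90.0321 90.0004 90.0001 89.9995]
-1 -90 [ 0.1867  0.1082  0.5891  0.0529  0.2515  0.3644 -0.1768] 0.0361729910694783 [0.0846 0.0404 0.0031 0.0002 0.0038]
```

```bash
cat >> h.py <<'E'
def fk(q,P):
    a0,z0,L1,e,L2,L3,lat,b,c,d=P
    A=E_('z',q[0]); B=A*E_('y',q[1]); C=B*E_('y',-q[2]); F=C*E_('x',-q[3]); W=F*E_('y',-q[4])
    p=A.apply([a0,lat,z0])+B.apply([0,0,L1])+C.apply([L2,0,e])+F.apply([0,b,c])+W.apply([L3,0,d])
    return p,W*E_('x',-q[5])*E_('y',90)*E_('z',-90)
D=[([92.825,20.586,.638,-.017,-70.135,-16.506],[.1596,.6554,.2477]),
([33.0931,-6.2734,-22.2936,-.0033,-73.9555,43.2399],[.4231,.0468,.3128]),
([24.9242,-4.5954,-20.8406,-.0036,-73.732,-128.5578],[.4409,-.0066,.3127]),
([-1.2114,-14.0051,-49.5634,27.8379,-17.0264,-125.6634],[.5023,-.229,.3128]),
([-10.4904,-6.6528,-58.1027,43.1071,-.2316,-134.7926],[.508,-.2375,.2364])]
def fit(D,reg=.003):
    P0=np.array([0,.3,.4,0,.4,.3,0,-.19,0,0]); w=reg*np.array([1,.2,.2,1,.2,.2,1,1,1,1])
    return min((least_squares(lambda P:np.r_[np.concatenate([fk(q,P)[0]-p for q,p in D]),w*(P-x0)],x0) for x0 in (P0,P0*[1,1,1,1,1,1,1,0,1,1]+[0,0,0,0,0,0,-.19,0,0,0])),key=lambda f:f.cost)
E
python3 - <<'E'
from h import *
s,q,Q=tip(); print(s["joints"],s["tcp_pos"])
for reg in(.01,.003,.001,.0001):
    f=fit(D,reg); print(reg,f.x,abs(f.fun[:15]).max())
E
```

```text
[ -10.4904   -6.6528  -58.1027   43.1071   -0.2316 -134.7926] [ 0.508  -0.2375  0.2364]
0.01 [ 0.0001  0.1994  0.6015 -0.0005  0.4638  0.3562  0.0001 -0.192   0.0001
 -0.0001] 1.4274615080661635e-05
0.003 [ 0.      0.1995  0.6015 -0.0005  0.4639  0.3562  0.0002 -0.192   0.0001
 -0.0002] 1.4045203938800599e-05
0.001 [ 0.      0.1995  0.6015 -0.0005  0.4639  0.3562  0.0002 -0.192   0.0001
 -0.0002] 1.4027120289555883e-05
0.0001 [ 0.      0.1995  0.6015 -0.0005  0.4639  0.3562  0.0002 -0.192   0.0001
 -0.0002] 1.4024907429022182e-05
```

```bash
cat >> h.py <<'E'
PP=np.array([0,.1995,.6015,-.0005,.4639,.3562,.0002,-.192,.0001,-.0002])
def ik(p,R,seeds):
    out=[]
    for x0 in seeds:
        def res(q): 
            a,B=fk(q,PP); return np.r_[(a-p)*10,(B.inv()*R).as_rotvec()]
        f=least_squares(res,np.clip(x0,LO+.5,HI-.5),bounds=(LO,HI),x_scale=30)
        if f.cost<1e-9 and not any(np.abs(f.x-o).max()<2 for o in out): out.append(f.x)
    return out
def tcp(H,yaw,tilt,half,fl=40,az=0):
    "TCP pose for headset at H, yaw; grasp on -x half, fl deg from top"
    a=np.radians(fl); G=np.array(H)+E_('z',yaw).apply([-.07*np.sin(a),0,.101+.07*np.cos(a)])
    R=gpose(yaw,tilt)*E_('z',180*half); return G-.003*R.apply([0,0,1]),R
E
python3 - <<'E'
from h import *
rng=np.random.default_rng(0); seeds=[LO+(HI-LO)*rng.random(6) for _ in range(60)]
Hg=[.605,-.252,0]
for tilt in(30,35,40):
  for half in(0,1):
    for nm,H,yaw in(("grasp",Hg,-12.9),("lift",[.605,-.252,.1],-12.9),("in",[.6214,-.003,.1],2.67),("hang",[.6166,.1005,.053],2.67)):
        for o in ik(*tcp(H,yaw,tilt,half),seeds): print(tilt,half,nm,o.round(1))
E
```

```text
30 0 lift [ -2.1  -0.8 -36.2  12.5 -25.6  69.4]
30 0 in [ 23.7  -4.9 -44.9  26.2 -24.   47.3]
30 0 hang [ 28.2  -1.2 -55.3  56.6 -14.9  11.9]
30 1 lift [  -2.1   -0.8  -36.2   12.5  -25.6 -110.6]
30 1 in [  23.7   -4.9  -44.9   26.2  -24.  -132.7]
30 1 hang [  28.2   -1.2  -55.3   56.6  -14.9 -168.1]
35 0 lift [ -2.9  -2.5 -43.8  22.3 -15.3  60.2]
35 0 in [ 18.4  -6.6 -54.2  47.  -12.3  30.7]
35 1 lift [  -2.9   -2.5  -43.8   22.3  -15.3 -119.8]
35 1 in [  18.4   -6.6  -54.2   47.   -12.3 -149.3]
```

```bash
python3 - <<'E'
from h import *
rng=np.random.default_rng(0); seeds=[[0,0,-40,20,-20,-110],[20,0,-50,40,-20,-140],[-10,20,-40,0,-40,-110]]
Hg=[.605,-.252,0]
for fl in(40,50):
 for dep in(0,.009):
  for tilt in(22,25,28,30,33):
    row=[]
    for nm,H,yaw in(("grasp",Hg,-12.9),("in",[.6214,-.003,.085],2.67),("hang",[.6166,.1005,.053],2.67),("hang-y4",[.619,.06,.053],-8),("hang+",[.619,.06,.053],12)):
        p,R=tcp(H,yaw,tilt,1,fl); p=p-dep*R.apply([0,0,1])
        o=ik(p,R,seeds); row.append(o[0].round(0)[1:] if o else "-")
    # shelf gap at lift .085 and at hang
    t=np.radians(tilt);a=np.radians(fl);gx=-70*np.sin(a);gz=101+70*np.cos(a)
    gap=[]
    for L in(53,75,85):
        d=(355-L-gz-39*np.sin(t))/np.cos(t); gap.append(round(-55-(gx-(d+dep*0)*np.sin(t)+39*np.cos(t)-0)+dep*0))
    print(fl,dep,tilt,*row,"gap",gap)
E
```

```text
40 0 22 [   9.  -36.    9.  -24. -108.] [  -0.  -35.   13.  -35. -120.] [   2.  -41.   23.  -30. -141.] [   2.  -42.   28.  -32. -153.] [   2.  -37.   12.  -31. -115.] gap [7, -1, -5]
40 0 25 [   8.  -41.   14.  -18. -112.] [  -2.  -39.   18.  -30. -125.] [   1.  -46.   32.  -25. -149.] [   1.  -47.   37.  -27. -161.] [   0.  -41.   16.  -25. -119.] gap [16, 5, 1]
40 0 28 [   7.  -47.   25.  -10. -122.] [  -3.  -44.   24.  -25. -130.] [  -1.  -51.   44.  -19. -159.] [  -0.  -52.   49.  -23. -171.] [  -1.  -46.   23.  -19. -125.] gap [24, 12, 7]
40 0 30 - [  -4.  -47.   29.  -21. -135.] [  -1.  -55.   57.  -15. -168.] - [  -2.  -50.   30.  -14. -132.] gap [30, 17, 12]
40 0 33 - [  -5.  -53.   42.  -14. -146.] - - - gap [39, 25, 18]
40 0.009 22 [   8.  -36.    9.  -25. -107.] [  -1.  -35.   13.  -37. -120.] [   1.  -40.   23.  -32. -140.] [   1.  -42.   27.  -33. -152.] [   1.  -37.   11.  -32. -115.] gap [7, -1, -5]
40 0.009 25 [   7.  -40.   13.  -19. -112.] [  -3.  -39.   17.  -32. -124.] [  -0.  -45.   30.  -27. -148.] [   0.  -46.   35.  -29. -160.] [  -1.  -41.   15.  -27. -119.]
[... 1209 characters left out ...]
 -35. -121.] [   1.  -42.   24.  -30. -142.] [   1.  -44.   28.  -32. -154.] [   0.  -39.   12.  -30. -116.] gap [20, 11, 7]
50 0.009 25 [   7.  -42.   15.  -17. -113.] [  -3.  -41.   18.  -30. -126.] [  -1.  -47.   32.  -25. -150.] [  -0.  -48.   37.  -28. -163.] [  -1.  -43.   17.  -25. -120.] gap [28, 18, 13]
50 0.009 28 [   6.  -49.   27.   -9. -124.] [  -5.  -45.   24.  -25. -131.] [  -2.  -53.   45.  -20. -160.] [  -1.  -53.   49.  -23. -172.] [  -2.  -48.   23.  -19. -127.] gap [37, 26, 20]
50 0.009 30 - [  -5.  -49.   30.  -21. -136.] [  -2.  -57.   57.  -15. -169.] - [  -3.  -51.   31.  -14. -133.] gap [44, 31, 25]
50 0.009 33 - [  -6.  -54.   43.  -14. -147.] - - - gap [53, 39, 33]
```

```bash
cat >> h.py <<'E'
def tp(H,yaw,off=0): 
    p,R=tcp(H,yaw,27,1,48); return p-(.004+off)*R.apply([0,0,1]),R
HG=[.605,-.252,0]
E
python3 - <<'E'
from h import *
p,R=tp(HG,-12.9,.08); go(p,R); print(p)
s,q,Q=tip(); print("after turn, shift:",R.inv().apply(p-q)/.02); p,R=tp(HG,-12.9); print(p,R.inv().apply(p-q)/.02)
E
```

```text
t 11.4 at [ 0.508  -0.2375  0.2364] shift [0.0957 0.3603 0.6339] turn [0.3283 2.8409 0.0838]
[ 0.5158 -0.2316  0.2254]
after turn, shift: [-0.0281  0.3747  0.6322]
[ 0.5512 -0.2397  0.1541] [-0.0281  0.3747  4.6322]
```

```bash

python3 -m pendant '[[[0,0,0,0.11,0.95,0.03,1],[0,0,0,0.11,0.95,0.03,1],[0,0,0,0.11,0.95,0.03,1],[0,0.19,0.1,0,0,0,1],[0,0.19,0.1,0,0,0,1],[0,0,0.2,0,0,0,1],[0,0,0.2,0,0,0,1],[0,0,0,0,0,0,1]]]'
python3 - <<'E'
from h import *
s,q,Q=tip(); print(s["joints"]); go(*tp(HG,-12.9))
E
```

```text
time_s: 12.2
tcp_pos: [0.515, -0.2424, 0.2284]
eef_rot: [-179.2, 29.2, 166.9]
contact_force: [-0.1, 0.5, -0.9]
gripper_width: 0.0874
gripper_force: 0.0
[  -2.3573   -3.113   -43.6837   16.4133  -21.5743 -114.7422]
t 12.2 at [ 0.515  -0.2424  0.2284] shift [0.3034 0.5946 4.0821] turn [-0.2122  0.5525 -0.0498]
```

```bash

python3 -m pendant '[[[0.15,0.3,0,-0.2,0.55,-0.05,1],[0.15,0.3,0,0,0,0,1],[0,0,0.5,0,0,0,1],[0,0,0.5,0,0,0,1],[0,0,0.5,0,0,0,1],[0,0,0.3,0,0,0,1],[0,0,0,0,0,0,1],[0,0,0,0,0,0,1]]]'
python3 - <<'E'
from h import *
s,q,Q=tip(); print(s["joints"]); go(*tp(HG,-12.9))
E
```

```text
time_s: 13.0
tcp_pos: [0.5294, -0.2331, 0.1943]
eef_rot: [-180.0, 27.0, 167.1]
contact_force: [0.5, -0.5, -0.5]
gripper_width: 0.0877
gripper_force: 0.0
[  -1.7895    1.1013  -43.4027   15.2971  -19.5432 -114.3657]
t 13.0 at [ 0.5294 -0.2331  0.1943] shift [-0.0967 -0.0773  2.3067] turn [-0.0096  0.0096  0.0026]
```

```bash

python3 -m pendant '[[[-0.1,-0.08,0.4,0,0,0,1],[0,0,0.5,0,0,0,1],[0,0,0.5,0,0,0,1],[0,0,0.5,0,0,0,1],[0,0,0.4,0,0,0,1],[0,0,0,0,0,0,1],[0,0,0,0,0,0,1],[0,0,0,0,0,0,1]]]'
python3 - <<'E'
from h import *
s,q,Q=tip(); print(s["joints"]); go(*tp(HG,-12.9))
c=vision.capture("wrist"); cv2.imwrite("pics/w2.png",c["frame"])
E
```

```text
time_s: 13.8
tcp_pos: [0.5516, -0.2396, 0.1552]
eef_rot: [-180.0, 27.1, 167.1]
contact_force: [-0.1, 0.8, 0.0]
gripper_width: 0.0877
gripper_force: 0.0
[  -3.6225    6.3675  -46.1784   21.8589  -11.4238 -119.7282]
t 13.8 at [ 0.5516 -0.2396  0.1552] shift [ 0.0423 -0.0082  0.0442] turn [-0.003   0.0347  0.0021]
```

View pics/w2.png

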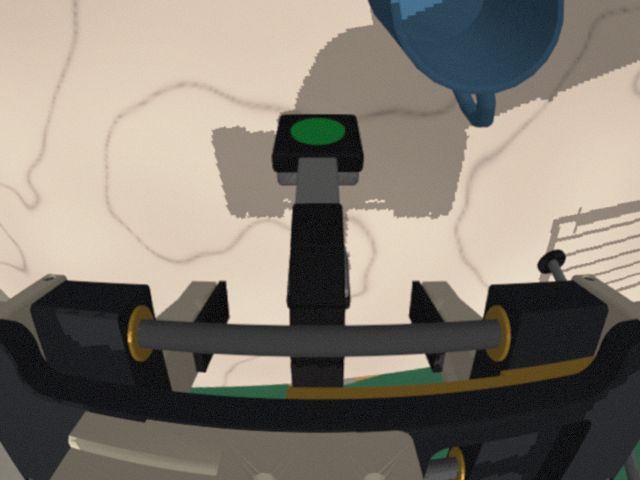

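The band runs down column 318, midway between the finger pads at about 220 and 420, so I'll grip now.

```bash

python3 -m pendant '[[[0,0,0,0,0,0,-1],[0,0,0,0,0,0,-1],[0,0,0,0,0,0,-1],[0,0,0,0,0,0,-1],[0,0,0,0,0,0,-1],[0,0,0,0,0,0,-1],[0,0,0,0,0,0,-1],[0,0,0,0,0,0,-1]]]' 60
python3 - <<'E'
from h import *
p,R=tp([.605,-.252,.10],-12.9); go(p,R)
print(r.get_state()["moment"])
E
```

```text
time_s: 14.65
tcp_pos: [0.5513, -0.2396, 0.1546]
eef_rot: [-180.0, 27.1, 167.1]
contact_force: [0.3, -0.2, -0.7]
gripper_width: 0.0291
gripper_force: 0.0
t 14.65 at [ 0.5513 -0.2396  0.1546] shift [-2.2597 -0.009  -4.4282] turn [-0.0049  0.0215  0.0026]
[0.3854 1.3346 0.0316]
```

```bash

python3 -m pendant '[[[0,0,0,0,0,0,-1],[0,0,0,0,0,0,-1],[0,0,0,0,0,0,-1],[0,0,0,0,0,0,-1],[0,0,0,0,0,0,-1],[-0.11,0,-0.22,0,0,0,-1],[-0.11,0,-0.22,0,0,0,-1],[-0.11,0,-0.22,0,0,0,-1]]]' 60
python3 -m pendant '[[[-0.23,0,-0.44,0,0,0,-1],[-0.23,0,-0.44,0,0,0,-1],[-0.23,0,-0.44,0,0,0,-1],[-0.23,0,-0.44,0,0,0,-1],[-0.23,0,-0.44,0,0,0,-1],[-0.23,0,-0.44,0,0,0,-1],[-0.23,0,-0.44,0,0,0,-1],[-0.23,0,-0.44,0,0,0,-1]]]'
cat >> h.py <<'E'
def seehs(n,tag=None):
    "fit headset pose: x,y,z,yaw,tilt(about its y) from camera n (dark pixels near gripper excluded)"
    s,q,Q=tip(); c=vision.capture(n); P=cloud(c).reshape(-1,3)
    if tag: cv2.imwrite(f"pics/{tag}.png",c["frame"])
    return s,q,Q,c,P
E
python3 - <<'E'
from h import *
s,q,Q,c,P=seehs("scene","s2"); print(s["joints"],s["moment"],s["contact_force"],s["eef_rot"]); 
p,R=tp([.605,-.252,.10],-12.9); go(p,R)
K=c["camera_matrix"]
cv2.imwrite("pics/s2c.png",cv2.resize(c["frame"][170:360,130:430],None,fx=2.6,fy=2.6,interpolation=cv2.INTER_CUBIC))
E
```

```text
time_s: 15.45
tcp_pos: [0.5511, -0.2394, 0.1698]
eef_rot: [-180.0, 27.1, 167.1]
contact_force: [0.5, 0.3, -2.2]
gripper_width: 0.023
gripper_force: 60.0
time_s: 16.25
tcp_pos: [0.5518, -0.2395, 0.2497]
eef_rot: [-180.0, 27.1, 167.1]
contact_force: [0.7, 1.2, -2.2]
gripper_width: 0.0232
gripper_force: 60.0
[  -2.0814   -0.0815  -34.397    10.0485  -29.3851 -108.4237] [ 0.4458  1.6809 -0.0338] [ 0.6961  1.1876 -2.2277] [-179.9878   27.0923  167.11  ]
t 16.3 at [ 0.5528 -0.2397  0.2518] shift [ 0.0163 -0.0172 -0.1381] turn [-0.0006  0.0616  0.0091]
```

View pics/s2c.png

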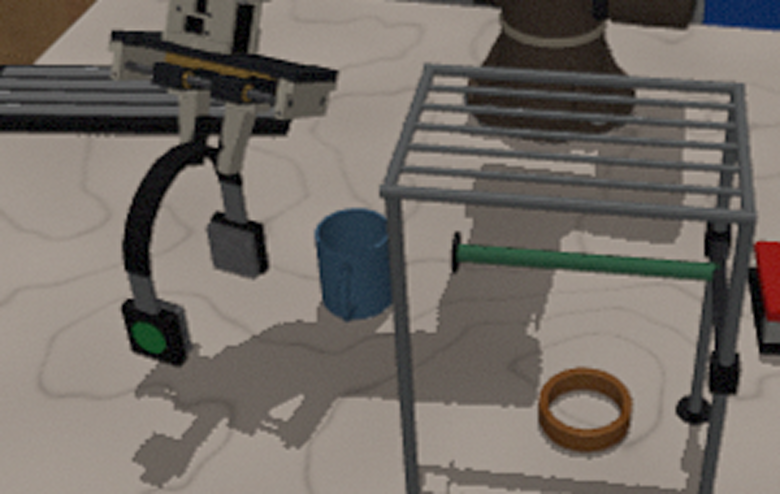

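```bash
cat >> h.py <<'E'
def sdf(q):
    rr=np.hypot(q[:,0],q[:,2]-.101); m=np.maximum
    b=np.hypot(m(abs(rr-.070)-.004,0),np.hypot(m(abs(q[:,1])-.012,0),m(.101-q[:,2],0)))
    c=np.hypot(m(abs(abs(q[:,0])-.0635)-.0125,0),np.hypot(m(abs(q[:,1])-.027,0),m(abs(q[:,2]-.029)-.029,0)))
    st=np.hypot(m(abs(abs(q[:,0])-.070)-.004,0),np.hypot(m(abs(q[:,1])-.012,0),m(abs(q[:,2]-.08)-.022,0)))
    return np.minimum(np.minimum(b,c),st)
def fithead(H,yaw,cams=("scene","top"),rot=True):
    B=[]
    for n in cams:
        P=cloud(vision.capture(n)).reshape(-1,3); L=E_('z',yaw).inv().apply(P-H)
        k=(abs(L[:,0])<.09)&(abs(L[:,1])<.037)&(L[:,2]>-.012)&(L[:,2]<.187)&((L[:,0]>-.02)|(L[:,2]<.11))
        k&=(P[:,2]>.012)&(np.hypot(L[:,0],L[:,2]-.101)>.05)|(k&(L[:,2]<.07))
        b=P[k]; B.append(b[sdf(L[k])<.02])
    for nm,b in list(zip(cams,B))+[("both",np.vstack(B))]:
        f=least_squares(lambda a:sdf((E_('z',yaw)*E_('zyx',a[3:]*100)).inv().apply(b-H-a[:3])),np.zeros(6),loss='soft_l1',f_scale=.002)
        print(nm,len(b),"dpos mm",f.x[:3]*1e3,"dyaw,tilt_y,tilt_x deg",f.x[3:]*100,"med",np.median(abs(f.fun)))
E
python3 - <<'E'
from h import *
s,q,Q=tip(); p,R=tp([0,0,0],-12.9); H=q-p; print(H)
fithead(H,-12.9)
E
```

```text
[ 0.6066 -0.252   0.0977]
scene 1843 dpos mm [0.3253 0.344  0.2405] dyaw,tilt_y,tilt_x deg [ 0.1894 -0.0535 -0.0041] med 0.0
top 1039 dpos mm [-2.1991  0.2789  2.1435] dyaw,tilt_y,tilt_x deg [ 0.0144  0.5332 -0.1039] med 0.0
both 2882 dpos mm [-0.5074  0.4748  1.233 ] dyaw,tilt_y,tilt_x deg [0.2144 0.0854 0.0201] med 0.0
```

```bash
python3 - <<'E'
from h import *
s,q,Q=tip(); p,R=tp([.626,-.20,.10],2.67); go(p,R); 
M=tp([0,0,0],-5.1)[1]; print("mid frame shift",M.inv().apply(p-q)/.02)
p2,R=tp([.6235,-.08,.080],2.67); print(R.inv().apply(p2-p)/.02)
E
```

```text
t 16.4 at [ 0.5523 -0.2396  0.2498] shift [-0.5345  2.0136  0.0363] turn [-1.7728  0.0447 -3.4654]
mid frame shift [-0.774   1.9282  0.1566]
[0.3162 5.9993 0.9612]
```

```bash

python3 -m pendant '[[[-0.1,0.24,0.02,-0.22,0,-0.43,-1],[-0.1,0.24,0.02,-0.22,0,-0.43,-1],[-0.1,0.24,0.02,-0.22,0,-0.43,-1],[-0.1,0.24,0.02,-0.22,0,-0.43,-1],[-0.1,0.24,0.02,-0.22,0,-0.43,-1],[-0.1,0.24,0.02,-0.22,0,-0.43,-1],[-0.1,0.24,0.02,-0.22,0,-0.43,-1],[-0.1,0.24,0.02,-0.22,0,-0.43,-1]]]'
python3 - <<'E'
from h import *
s,q,Q=tip(); print(s["joints"]); p,R=tp([.6235,-.08,.080],2.67); go(p,R); 
E
```

```text
time_s: 17.2
tcp_pos: [0.5712, -0.203, 0.2523]
eef_rot: [-180.0, 27.0, -177.4]
contact_force: [-0.4, -0.6, -2.3]
gripper_width: 0.0233
gripper_force: 60.0
[ -2.6408   1.5764 -26.5186  -4.1578 -35.0733 -81.8969]
t 17.2 at [ 0.5712 -0.203   0.2523] shift [0.2944 6.0213 0.875 ] turn [-0.0052  0.0001 -0.0091]
```

```bash

python3 -m pendant '[[[0,0.5,0,0,0,0,-1],[0,0.5,0,0,0,0,-1],[0,0.5,0,0,0,0,-1],[0,0.5,0,0,0,0,-1],[0,0.5,0,0,0,0,-1],[0,0.5,0,0,0,0,-1],[0,0.5,0,0,0,0,-1],[0,0.5,0,0,0,0,-1]]]' | tail -3
python3 -m pendant '[[[0.06,0.5,0.17,0,0,0,-1],[0.06,0.5,0.17,0,0,0,-1],[0.06,0.5,0.17,0,0,0,-1],[0.06,0.5,0.17,0,0,0,-1],[0.05,0,0.17,0,0,0,-1],[0,0,0,0,0,0,-1],[0,0,0,0,0,0,-1],[0,0,0,0,0,0,-1]]]'
python3 - <<'E'
from h import *
s,q,Q=tip(); print(s["joints"]); p0,_=tp([0,0,0],2.67); H=q-p0; print("H",H); fithead(H,2.67)
p,R=tp([.6178,.0755,.080],2.67); go(p,R); 
E
```

```text
contact_force: [-0.0, -1.0, -1.4]
gripper_width: 0.0229
gripper_force: 60.0
time_s: 18.8
tcp_pos: [0.5689, -0.0836, 0.2356]
eef_rot: [-180.0, 27.1, -177.5]
contact_force: [-0.7, 0.3, -1.1]
gripper_width: 0.0229
gripper_force: 60.0
[  14.21     -2.077   -39.0359   11.7799  -26.9289 -110.9531]
H [ 0.624  -0.081   0.0815]
scene 1688 dpos mm [ 0.1097 -1.1684 -0.3522] dyaw,tilt_y,tilt_x deg [ 0.0288  0.3365 -0.3296] med 0.0
top 805 dpos mm [-2.67   -2.4955  2.7087] dyaw,tilt_y,tilt_x deg [ 0.4034  1.0584 -0.6174] med 0.0
both 2493 dpos mm [-1.0475 -1.1117  1.6998] dyaw,tilt_y,tilt_x deg [ 0.335   0.6825 -0.2325] med 0.0
t 18.9 at [ 0.5689 -0.0835  0.2357] shift [0.0037 7.8296 0.0844] turn [-0.0192  0.0246 -0.0294]
```

```bash

python3 -m pendant '[[[0,0.49,0,0,0,0,-1],[0,0.49,0,0,0,0,-1],[0,0.49,0,0,0,0,-1],[0,0.49,0,0,0,0,-1],[0,0.49,0,0,0,0,-1],[0,0.49,0,0,0,0,-1],[0,0.49,0,0,0,0,-1],[0,0.49,0,0,0,0,-1]]]' 
python3 - <<'E'
from h import *
c=vision.capture("scene"); cv2.imwrite("pics/s3c.png",cv2.resize(c["frame"][150:360,200:460],None,fx=2.6,fy=2.6,interpolation=cv2.INTER_CUBIC))
s,q,Q=tip(); print(s["joints"]); p,R=tp([.6178,.0755,.080],2.67); go(p,R)
E
```

```text
time_s: 19.7
tcp_pos: [0.5653, -0.0047, 0.2357]
eef_rot: [-180.0, 27.1, -177.5]
contact_force: [-0.2, 0.1, -1.8]
gripper_width: 0.0229
gripper_force: 60.0
[  24.331    -3.5168  -44.4314   23.1805  -25.4541 -130.6947]
t 19.75 at [ 0.5655 -0.0039  0.2358] shift [0.0142 3.8438 0.0916] turn [-0.0126  0.0341 -0.022 ]
```

View pics/s3c.png

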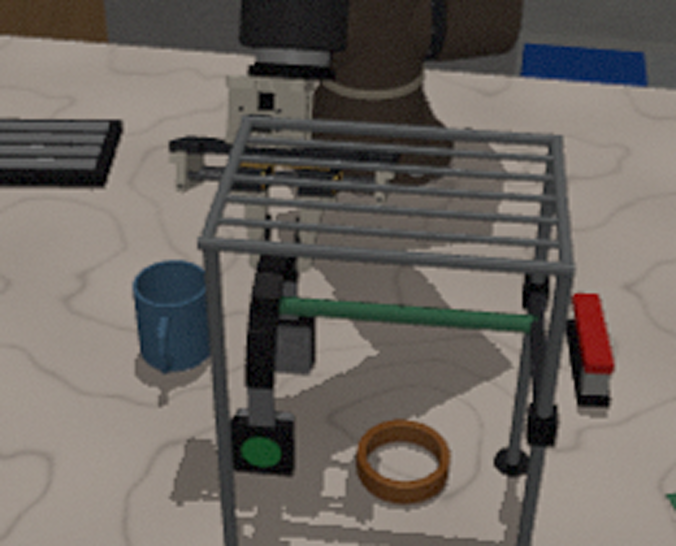

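The headband now straddles the bar's free end at about (285,305), with no contact, and the gripper is in front of the shelf. I'll carry on in along the bar.

```bash

python3 -m pendant '[[[0,0.55,0,0,0,0,-1],[0,0.55,0,0,0,0,-1],[0,0.55,0,0,0,0,-1],[0,0.55,0,0,0,0,-1],[0,0.55,0,0,0,0,-1],[0,0.55,0,0,0,0,-1],[0,0.54,0,0,0,0,-1],[0,0,0,0,0,0,-1]]]' 
python3 - <<'E'
from h import *
s,q,Q=tip(); print(s["joints"]);p0,_=tp([0,0,0],2.67); H=q-p0; print("H",H); fithead(H,2.67)
p,R=tp([.6178,.0755,.060],2.67); go(p,R)
fs=[]
for i in range(6): vision.capture("top"); fs.append(r.get_state()["contact_force"])
print(np.array(fs).round(2),np.mean(fs,0))
E
```

```text
time_s: 20.55
tcp_pos: [0.5621, 0.0725, 0.2357]
eef_rot: [-180.0, 27.1, -177.4]
contact_force: [0.9, -0.5, -2.4]
gripper_width: 0.0232
gripper_force: 60.0
[  32.9877   -3.2615  -46.8727   31.7067  -26.0204 -146.5746]
H [0.6173 0.075  0.0817]
scene 1529 dpos mm [ 0.1602 -1.0278  0.0921] dyaw,tilt_y,tilt_x deg [ 0.1785  0.6686 -0.2048] med 0.0
top 606 dpos mm [-1.7631 -2.9384  3.4664] dyaw,tilt_y,tilt_x deg [-0.0241 -0.2148 -0.4342] med 0.0
both 2135 dpos mm [-0.7025 -1.5548  1.7673] dyaw,tilt_y,tilt_x deg [-0.359   0.6187 -0.4118] med 0.0
t 20.65 at [0.5618 0.0716 0.2354] shift [0.4471 0.0649 0.9714] turn [-0.015   0.0199 -0.0211]
[[ 0.01  0.32 -2.01]
 [ 0.52  0.21 -2.06]
 [ 0.24  0.56 -1.98]
 [-0.02  0.06 -1.5 ]
 [-0.95  0.43 -2.37]
 [ 0.37 -0.11 -1.61]] [ 0.0298  0.2438 -1.9207]
```

```bash
cat > f.py <<'E'
from h import *
fs=[];ms=[]
for i in range(4): vision.capture("top"); s=r.get_state(); fs.append(s["contact_force"]); ms.append(s["moment"])
_,q,Q=tip(); print("t",round(s["time_s"],2),"H",q-tp([0,0,0],2.67)[0],"F",np.mean(fs,0).round(2),"M",np.mean(ms,0).round(3))
E
python3 -m pendant '[[[0.05,0,0.1,0,0,0,-1],[0.05,0,0.1,0,0,0,-1],[0.05,0,0.1,0,0,0,-1],[0.05,0,0.1,0,0,0,-1],[0.05,0,0.1,0,0,0,-1],[0.05,0,0.1,0,0,0,-1],[0.05,0,0.1,0,0,0,-1],[0,0,0,0,0,0,-1]]]' >/dev/null; python3 f.py
python3 -m pendant '[[[0.011,0,0.022,0,0,0,-1],[0.011,0,0.022,0,0,0,-1],[0.011,0,0.022,0,0,0,-1],[0.011,0,0.022,0,0,0,-1],[0.011,0,0.022,0,0,0,-1],[0.011,0,0.022,0,0,0,-1],[0,0,0,0,0,0,-1],[0,0,0,0,0,0,-1]]]'>/dev/null; python3 f.py
```

```text
t 21.95 H [0.6172 0.0744 0.0658] F [ 0.67 -0.34 -1.65] M [-0.036  1.779 -0.011]
t 22.95 H [0.6172 0.0744 0.0628] F [-0.05 -0.32 -1.54] M [-0.05   1.759 -0.023]
```

```bash

python3 -m pendant '[[[0.011,0,0.022,0,0,0,-1],[0.011,0,0.022,0,0,0,-1],[0.011,0,0.022,0,0,0,-1],[0.011,0,0.022,0,0,0,-1],[0.011,0,0.022,0,0,0,-1],[0.011,0,0.022,0,0,0,-1],[0,0,0,0,0,0,-1],[0,0,0,0,0,0,-1]]]'>/dev/null; python3 f.py
python3 -m pendant '[[[0.006,0,0.011,0,0,0,-1],[0.006,0,0.011,0,0,0,-1],[0.006,0,0.011,0,0,0,-1],[0.006,0,0.011,0,0,0,-1],[0.006,0,0.011,0,0,0,-1],[0.006,0,0.011,0,0,0,-1],[0,0,0,0,0,0,-1],[0,0,0,0,0,0,-1]]]'>/dev/null; python3 f.py
```

```text
t 23.95 H [0.6172 0.0744 0.0598] F [-0.05 -0.4  -2.1 ] M [-0.056  1.762 -0.021]
t 24.95 H [0.6172 0.0744 0.0583] F [-0.6   0.46 -1.98] M [-0.037  1.756 -0.026]
```

```bash

python3 -m pendant '[[[0.006,0,0.011,0,0,0,-1],[0.006,0,0.011,0,0,0,-1],[0.006,0,0.011,0,0,0,-1],[0.006,0,0.011,0,0,0,-1],[0,0,0,0,0,0,-1],[0,0,0,0,0,0,-1],[0,0,0,0,0,0,-1],[0,0,0,0,0,0,-1]]]'>/dev/null; python3 f.py
```

```text
t 25.95 H [0.6171 0.0744 0.0573] F [ 0.19 -0.05 -2.2 ] M [-0.054  1.787  0.006]
```

```bash

python3 -m pendant '[[[0.006,0,0.011,0,0,0,-1],[0.006,0,0.011,0,0,0,-1],[0.006,0,0.011,0,0,0,-1],[0.006,0,0.011,0,0,0,-1],[0,0,0,0,0,0,-1],[0,0,0,0,0,0,-1],[0,0,0,0,0,0,-1],[0,0,0,0,0,0,-1]]]'>/dev/null; python3 f.py
```

```text
t 26.95 H [0.6171 0.0744 0.0563] F [-0.05  0.25 -1.51] M [-0.037  1.734  0.007]
```

```bash

python3 -m pendant '[[[0.006,0,0.011,0,0,0,-1],[0.006,0,0.011,0,0,0,-1],[0.006,0,0.011,0,0,0,-1],[0.006,0,0.011,0,0,0,-1],[0,0,0,0,0,0,-1],[0,0,0,0,0,0,-1],[0,0,0,0,0,0,-1],[0,0,0,0,0,0,-1]]]'>/dev/null; python3 f.py
```

```text
t 27.95 H [0.6171 0.0743 0.0553] F [ 0.52 -0.06 -1.85] M [-0.062  1.756  0.019]
```

```bash

python3 -m pendant '[[[0.006,0,0.011,0,0,0,-1],[0.006,0,0.011,0,0,0,-1],[0.006,0,0.011,0,0,0,-1],[0.006,0,0.011,0,0,0,-1],[0,0,0,0,0,0,-1],[0,0,0,0,0,0,-1],[0,0,0,0,0,0,-1],[0,0,0,0,0,0,-1]]]'>/dev/null; python3 f.py
```

```text
t 28.95 H [0.617  0.0744 0.0543] F [ 0.15 -0.   -1.49] M [-0.028  1.76   0.014]
```

```bash

python3 -m pendant '[[[0.006,0,0.011,0,0,0,-1],[0.006,0,0.011,0,0,0,-1],[0.006,0,0.011,0,0,0,-1],[0.006,0,0.011,0,0,0,-1],[0,0,0,0,0,0,-1],[0,0,0,0,0,0,-1],[0,0,0,0,0,0,-1],[0,0,0,0,0,0,-1]]]'>/dev/null; python3 f.py
```

```text
t 29.95 H [0.6171 0.0744 0.0534] F [ 0.02 -0.11 -0.85] M [-0.089  1.412 -0.069]
```

```bash

python3 -m pendant '[[[0.006,0,0.011,0,0,0,-1],[0,0,0,0,0,0,-1],[0,0,0,0,0,0,-1],[0,0,0,0,0,0,-1],[0,0,0,0,0,0,-1],[0,0,0,0,0,0,-1],[0,0,0,0,0,0,-1],[0,0,0,0,0,0,-1]]]'>/dev/null; python3 f.py; python3 - <<'E'
from h import *
s,q,Q=tip(); fithead(q-tp([0,0,0],2.67)[0],2.67); print(s["joints"])
E
```

```text
t 30.95 H [0.6171 0.0744 0.0531] F [ 0.85 -0.56  0.7 ] M [-0.06   0.919 -0.059]
scene 1639 dpos mm [ 2.3269 -1.3377 -1.6161] dyaw,tilt_y,tilt_x deg [-0.5766 -0.44   -0.6126] med 0.0
top 717 dpos mm [ 0.7495 -1.4284  0.5049] dyaw,tilt_y,tilt_x deg [-2.2654 -0.2031 -0.5804] med 0.0
both 2356 dpos mm [ 1.5924 -1.5257 -0.3492] dyaw,tilt_y,tilt_x deg [-0.8439 -0.4064 -0.6152] med 0.0
[  30.8804   -1.4131  -51.1107   38.6741  -20.2427 -152.5288]
```

Bearing is established at about 2.5 N with the headset upright, so I'll let go.

```bash

python3 -m pendant '[[[0,0,0,0,0,0,0.3],[0,0,0,0,0,0,0.3],[0,0,0,0,0,0,0.3],[0,0,0,0,0,0,0.3],[0,0,0,0,0,0,0.3],[0,0,0,0,0,0,0.3],[0,0,0,0,0,0,0.3],[0,0,0,0,0,0,0.3]]]'; python3 - <<'E'
from h import *
s,q,Q=tip(); fithead(q-tp([0,0,0],2.67)[0],2.67); print(s["gripper_width"])
c=vision.capture("scene"); cv2.imwrite("pics/s4c.png",cv2.resize(c["frame"][150:360,230:460],None,fx=2.6,fy=2.6,interpolation=cv2.INTER_CUBIC))
E
```

```text
time_s: 31.85
tcp_pos: [0.5618, 0.0718, 0.2071]
eef_rot: [-180.0, 27.1, -177.4]
contact_force: [-0.3, -1.4, -0.6]
gripper_width: 0.0569
gripper_force: 0.0
scene 1646 dpos mm [ 3.9464 -1.012  -1.3311] dyaw,tilt_y,tilt_x deg [-0.2492 -0.6806 -0.6019] med 0.0
top 739 dpos mm [3.0363 0.6535 0.6506] dyaw,tilt_y,tilt_x deg [-1.8679 -1.2211  0.1031] med 0.0
both 2385 dpos mm [ 3.6236 -0.9305 -0.1792] dyaw,tilt_y,tilt_x deg [-0.6213 -1.0578 -0.4712] med 0.0
0.05693706278239467
```

View pics/s4c.png

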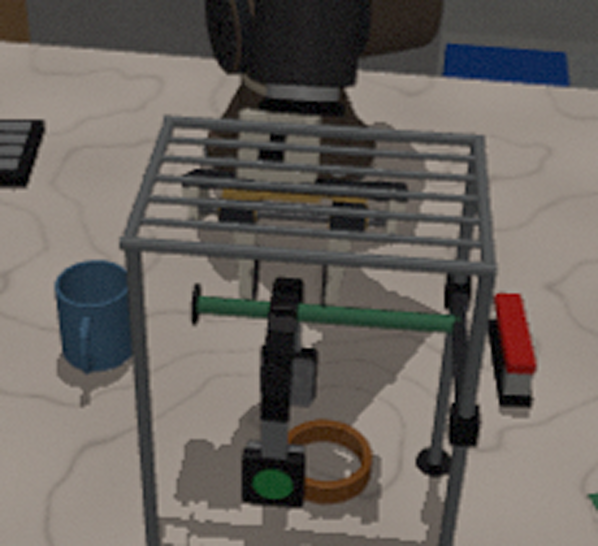

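The headset hangs from the bar at about (285,310), upright, with the fingers open on either side of the band. I'll check the retreat path before withdrawing.

```bash
python3 - <<'E'
from h import *
s,q,Q=tip(); print(s["joints"],s["time_s"])
for d in(.02,.04,.06,.08): print(d,[o.round(1) for o in ik(q-d*Q.apply([0,0,1]),Q,[s["joints"]])])
for dx in (.02,.06): print("thenx",[o.round(1) for o in ik(q-.05*Q.apply([0,0,1])-[dx,0,0],Q,[s["joints"]])])
E
```

```text
[  30.8773   -1.4111  -51.1175   38.6703  -20.2475 -152.528 ] 32.0
0.02 [array([  32.9,   -3.6,  -49.4,   34.2,  -24.2, -149.4])]
0.04 [array([  34.6,   -5.7,  -47.8,   31.1,  -27.9, -147.2])]
0.06 [array([  36.1,   -7.8,  -46.4,   28.8,  -31.5, -145.6])]
0.08 [array([  37.4,   -9.8,  -45. ,   27. ,  -35.1, -144.5])]
thenx [array([  37.2,   -9. ,  -49.1,   30.5,  -30.7, -148.5])]
thenx [array([  41.7,  -13.8,  -52.9,   31.5,  -33.4, -153.1])]
```

```bash

python3 -m pendant '[[[0,0,-0.25,0,0,0,0.3],[0,0,-0.25,0,0,0,0.3],[0,0,-0.4,0,0,0,0.3],[0,0,-0.5,0,0,0,0.3],[0,0,-0.5,0,0,0,0.3],[0,0,-0.5,0,0,0,0.3],[0,0,-0.5,0,0,0,0.3],[0,0,-0.5,0,0,0,0.3]]]'
python3 -m pendant '[[[0,0,-0.5,0,0,0,0.3],[0,0,-0.3,0,0,0,0.3],[0,0,0,0,0,0,0.3],[0,0,0,0,0,0,0.3],[0,0,0,0,0,0,0.3],[0,0,0,0,0,0,0.3],[0,0,0,0,0,0,0.3],[0,0,0,0,0,0,0.3]]]'
python3 - <<'E'
from h import *
for i in range(3): fithead(np.array([.619,.0735,.053]),2.67,("scene",))
c=vision.capture("scene"); cv2.imwrite("pics/s5c.png",cv2.resize(c["frame"][150:360,230:460],None,fx=2.6,fy=2.6,interpolation=cv2.INTER_CUBIC))
E
```

```text
time_s: 32.8
tcp_pos: [0.5304, 0.0707, 0.2687]
eef_rot: [180.0, 27.1, -177.4]
contact_force: [0.0, 0.6, -0.4]
gripper_width: 0.057
gripper_force: 0.0
time_s: 33.6
tcp_pos: [0.5237, 0.07, 0.2816]
eef_rot: [-180.0, 27.1, -177.4]
contact_force: [-0.7, -0.3, -0.2]
gripper_width: 0.057
gripper_force: 0.0
scene 1638 dpos mm [ 2.3099  0.7148 -1.4025] dyaw,tilt_y,tilt_x deg [-0.1112 -0.9757  0.0884] med 0.0
both 1638 dpos mm [ 2.3099  0.7148 -1.4025] dyaw,tilt_y,tilt_x deg [-0.1112 -0.9757  0.0884] med 0.0
scene 1643 dpos mm [ 2.3597  0.8353 -1.5678] dyaw,tilt_y,tilt_x deg [-0.0881 -0.83    0.2355] med 0.0
both 1643 dpos mm [ 2.3597  0.8353 -1.5678] dyaw,tilt_y,tilt_x deg [-0.0881 -0.83    0.2355] med 0.0
scene 1643 dpos mm [ 2.1152  0.6286 -1.6352] dyaw,tilt_y,tilt_x deg [-0.005  -0.8351  0.1267] med 0.0
both 1643 dpos mm [ 2.1152  0.6286 -1.6352] dyaw,tilt_y,tilt_x deg [-0.005  -0.8351  0.1267] med 0.0
```

View pics/s5c.png

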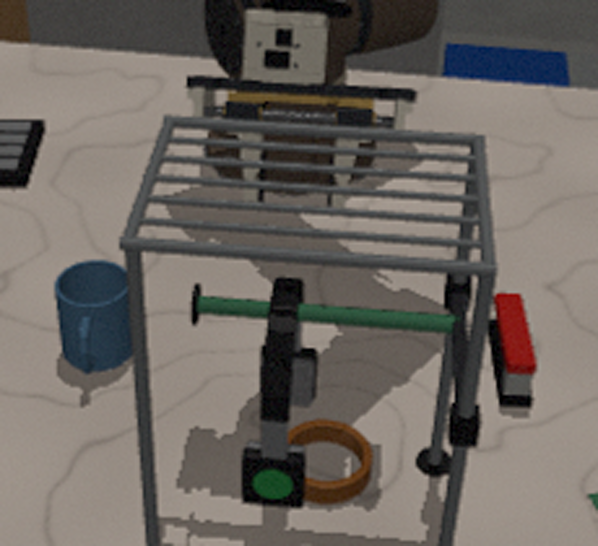

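The headset hangs still and upright on the bar at about (285,310). The fingers are well clear of it, and the mug, tape and stapler look where they were.

```bash
python3 -c "
from plant import r
print(r.close_job())"
```

```text
the job is handed in; nothing more can be done
None
```

The headset hangs upright and still by its headband on the green bar, the gripper is clear of it and the rack, and the job was handed in at about 34 s; no verdict was returned.

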